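# Lock the tube carriage with its hairpin clip

## Task

Slide the tube carriage along its guide bars by its black grip and leave it where its upright drilled pin stands squarely in front of the hairpin clip that lies in the dark grey keeper block. Then push the clip by its black thumb tab so that its straight leg goes through the hole in the pin, and keep pushing until the sprung leg has snapped over and hugs the shank, so the carriage is locked. Leave the clip there and do not disturb the bottles and the tape roll standing around.

Things in the scene. Friction and masses are not known exactly. Their poses are not given: they have to be found in the camera images.
- base: Fixed aluminium base, 8 mm thick, two steel guide bars along its y with end stops (24 mm high). Wide part x -20..66, y -68..122 mm; a tongue (y -50..36) runs to x = -115 mm under the keeper. Origin at desk height on the line of the pin's path; +x the way the clip is pushed, z up. +x points 0.9 to 1.2 rad left of the robot's forward.
- carriage (a joint): Carriage along the bars, m: 0 at the base's +y end (near the robot), up to 0.09 towards its -y. Starts at 0 to 0.015; must come to 0.045 minus the keeper's y in the base frame (0.045 to 0.075). About 2 N friction, stays where left. Grey deck 72 x 81 mm, top 29 mm above the desk, carrying pin, grip and, 47 mm behind the pin, a fixed capped tube lying along y (top 47 mm).
- pin_hole (a point): Centre of the cross hole in the upright steel pin (diameter 16 mm, top 55 mm above the desk) at the carriage's front. The hole runs along base x, 36.8 mm above the desk, 8 mm wide, 7.6 mm high, mouths flared to 11 mm wide. Axes as the base's.
- slide_grip (a point): Centre of the top of the carriage's black ribbed grip, 62 mm above the desk, 52 mm from the pin's axis in base +y and 8 mm in base +x. Grip: 24 mm in base x, 14 mm in base y, 33 mm high, standing on the deck (29 mm above the desk). 37 mm free between grip and pin, open above and on the other y side. Axes as the base's.
- keeper: Fixed dark grey block with an open channel along base x holding the clip; it sits at different y along the base. Origin 8 mm above the desk, under where the pin's axis must stand (pin_hole's y here = 0); axes as the base's. Block x -110..-13.5, y -8.5..24.5 mm; channel floor 34 mm above the desk, channel y -4..20 mm, walls 6 mm high (tops 40 mm above the desk).
- clip: Loose steel hairpin clip, 5 mm wire, 80 g, 75 x 21 mm, flat in the channel (1.5 mm side play). +x along the straight leg to its rounded tip (24.5 mm), +y the sprung leg's side, z up. Origin on the underside, below clip_seat. The sprung leg has a hump at x = 0 for the shank, a neck at each end of it, and a flared tip. At the start the tip is 13 to 29 mm short of the pin's near face line.
- clip_seat (a point): Point on the straight leg's axis, 2.5 mm above the clip's underside, that comes to pin_hole when the clip is home (the hump then lies round the shank). Axes as the clip's.
- clip_tab (a point): Centre of the rear face of the clip's black thumb tab, 50 mm behind clip_seat and 8 mm to its +y, 45 mm above the desk. Tab: 8 mm in x, 21 in y, 22 high, top 56 mm above the desk, lowest 6 mm between the walls. Pushed to +x the clip slides freely, then needs 5 to 10 N as the sprung leg rides over the shank, snaps in, and 1 to 3 mm past home stops firmly.
- clip_arm (a joint): Opening angle of the clip's sprung leg, rad: 0 closed (as at the start), about 0.15 while riding over the shank, near 0 again when it hugs it. Spring 0.8 N m/rad.
- dropper_bottle: Bystander: small brown bottle with black cap, 32 mm wide, 74 mm high, upright; origin at the centre of its foot. Leave alone. It stands between the roller mixer (0.1 m high, beyond the base) and the analyser cabinet (0.45 m high, its near corner about 0.42 m ahead and 0.31 m left of the robot; swing round it).
- tape_roll: Bystander: beige roll of tape lying flat, 82 mm across, 18 mm high; origin at the centre of its underside. Leave alone.
- small_bottle: Bystander: small brown bottle with green cap, 26 mm wide, 60 mm high, upright; origin at the centre of its foot. Leave alone.

How it is judged:
By the outcome, as a careful person would: the job done as asked, in the order asked, and still so for the second after the job is handed in, with the robot touching nothing.
It also fails if it takes over 50 s, if anything falls off the work surface, if the arm or the gripper's body presses on something with over 40 N, if the wrist force passes 120 N, or if a joint passes its speed limit or range.

## Robot

A 7-joint arm with a two-finger parallel gripper is mounted at the origin on a cart in front of the work surface, level with it; the furniture and walls round the work are solid. World frame = base frame: x ahead of the robot, y to its left, z up, the work surface at z = 0. Lengths are in m, angles in rad, forces in N, time in s.
With the tool pointing down it reaches from about 0.425 to 0.875 m from the base axis. Payload 4.7 kg.
Tool frame: the origin (TCP) lies midway between the tips of the shut fingers; the grasp point (between the pads) lies 19 mm behind it; z points along the fingers, y is the line along which they close (so a half turn about z gives the same grasp; the last joint's range is limited). The gripper opens to 87 mm and grips with 3 to 60 N. Pads are 19 mm wide; open, the fingers measure 117 mm over their backs; the gripper's body (75 mm by 190 mm) begins 51 mm behind the grasp point.
Start: joints at [1.351, 0.321, -0.07, 1.45, 0.023, 1.371, -0.057], TCP at [0.151, -0.632, 0.199] pointing down, gripper open.
Joint ranges: [-2.86, 2.86], [-0.3, 2.09], [-1.38, 1.24], [0.06, 2.45], [-1.56, 4.7], [0.09, 2.05], [-2.69, 2.69]. Speed limits (rad/s): [2.57, 2.57, 3.14, 3.14, 3.14, 3.14, 3.14].

## Interface

Orientations are given as a rotation vector (axis times angle).
In Python, from bench import ctrl, get_image, calibration gives the robot as it stands.
- The arm moves only by the tool apply_moves, never from a script. Its arguments are lists of equal length, an entry for each row: "dp": the shift along the tool's x, y, z in m, a list of three; "twist": the turn, a rotation vector about the tool's x, y, z in rad, a list of three; "fingers": the closure, from 0 (fully open) to 1 (shut). In form: {"dp": [[dx, dy, dz], ...], "twist": [[ax, ay, az], ...], "fingers": [fingers, ...]}. A call has 1 to 10 rows; each row shifts and turns the commanded pose from where the row before left it, along the tool's axes as they then stand; what a row does not reach is not made up. A row lasts 1/10 s, in which the tool goes at most 50 mm and 8.59 degrees, less where a joint would pass 70% of its speed; a pose out of reach is approached as far as the arm can. A call is refused whole if a number of a shift passes 0.05 or a number of a turn 0.15, either way. A call with a gripper value outside its range is refused whole. The fingers move at their own pace and stop on an object; "newtons" is the grip in N (left out, the last holds). Time passes only in rows, so rows that do not move let the fingers close. It gives the time, the measured TCP pose, the force, the opening and the grip force at its end, in the units of the state.
- ctrl.get_state(): the state, without advancing time (a new reading comes with each control period).
- get_image(name): name is "scene" or "side" or "wrist"; returns the picture (420x560x3 uint8, red, green, blue); there is no depth.
- calibration(name): a dict with "fx", "fy", "cx", "cy" (pixels), "eye" and "attitude" of the camera in the world; the wrist camera has in their place "hand_eye" (4x4, takes a point from camera to tool coordinates, whose origin is the TCP and whose axes are the flange's). Camera axes: x right, y up, looking along -z (the intrinsics and any distortion apply to the point x, -y, -z); pixel columns grow to the right and rows downward; lengths in m; the calibration is good to about 2 mm. The wrist camera is an equidistant fisheye: a pixel r from the principal point sees the ray r / f radians off the axis. A picture is of the moment at which its call begins: read the wrist's pose just before it. calibration takes no time and is no camera call.
- ctrl.close_job(): hands the job in; it is judged then, once.
The state is a dict: "time": time; "joint_positions": joint angles; "qd": joint speeds; "joint_torque": joint torques, N m; "position": TCP position; "tool_rot": TCP orientation; "ft_force": force on the tool from outside, world axes, zero at the start; "torque": the same for the moment, N m; "grip_width": opening from 0.0 (shut) to 1.0 (fully open); "grip_force": force on a finger pad.
Only numpy, scipy, OpenCV 4.12 (cv2) and the standard library are available. Lean on these libraries where they do the work, as an engineer would, in place of code of your own. Each camera call takes 0.05 s, during which the arm holds its last target. There are 200 camera calls.

## Working session

There is one attempt and no reset: what is moved stays moved. The work goes in short steps, Python scripts to look and compute and a tool call to move; the robot and the scene stay as the last step left them, time stands still between calls to the robot, and variables do not carry over. Pictures are saved under pics/ and viewed, at most 10 in all, crops included, and the job is handed in when it is done.

Besides the shell and the picture viewer there is one more tool, called in YAML: its name, and indented under it one key for each argument. apply_moves: Moves the arm, as the interface text tells. Its arguments: {"type":"object","properties":{"dp":{"type":"array"},"twist":{"type":"array"},"fingers":{"type":"array"},"newtons":{"type":"number"}},"required":["dp","twist","fingers"]}

```bash
ls; mkdir -p pics; python3 - <<'E'
from bench import ctrl,get_image,calibration
import cv2,numpy as np
s=ctrl.get_state();print(s)
for n in("scene","side","wrist"):
    print(n,calibration(n)); cv2.imwrite(f"pics/{n}0.png",get_image(n)[:,:,::-1])
a=[cv2.imread(f"pics/{n}0.png") for n in("scene","side")]
E
```

```text
pics
{'time': 0.0, 'joint_positions': array([ 1.35110832,  0.32187922, -0.07004929,  1.45165189,  0.02262101,
        1.37076102, -0.0568884 ]), 'qd': array([-0.00049033, -0.00320726, -0.00023839, -0.00032142, -0.00076719,
        0.0018192 , -0.00127861]), 'joint_torque': array([ 9.58043483e-05, -4.91291177e+01, -4.03586654e-01, -3.12522483e+01,
       -6.38216618e-02,  4.37113491e-02,  1.62532306e-04]), 'position': array([ 0.15036883, -0.63177625,  0.19823635]), 'tool_rot': array([-3.11828269e+00, -3.66197234e-01,  5.46295812e-04]), 'ft_force': array([-0.00302325,  0.08178872, -1.21102292]), 'torque': array([ 0.03487639, -0.01432224,  0.00022473]), 'grip_force': 0.0, 'grip_width': 0.9995447262884329}
scene {'fx': 399.80137901008396, 'fy': 399.80137901008396, 'cx': 284.8717934595989, 'cy': 202.42484795778387, 'eye': array([0.16826813, 0.5486833 , 0.71243995]), 'attitude': array([ 0.35414851, -0.89378749, -2.30105479])}
side {'fx': 509.41524456825687, 'fy': 509.41524456825687, 'cx': 279.0856789435626, 'cy': 212.29033375763896, 'eye': array([0.09971516, 0.22376847, 0.81277221]), 'attitude': array([ 0.40945917, -0.494711  , -1.69029623])}
wrist {'fx': 325.19226210127806, 'fy': 325.19226210127806, 'cx': 278.532090828145, 'cy': 211.41398076380707, 'hand_eye': array([[-5.15181691e-04,  9.59759636e-01,  2.80822321e-01,
         7.73981570e-02],
       [ 9.99999628e-01,  3.00082628e-04,  8.08961002e-04,
        -2.12889012e-04],
       [ 6.92138217e-04,  2.80822633e-01, -9.59759433e-01,
        -1.85731461e-01],
       [ 0.00000000e+00,  0.00000000e+00,  0.00000000e+00,
         1.00000000e+00]])}
```

View pics/scene0.png

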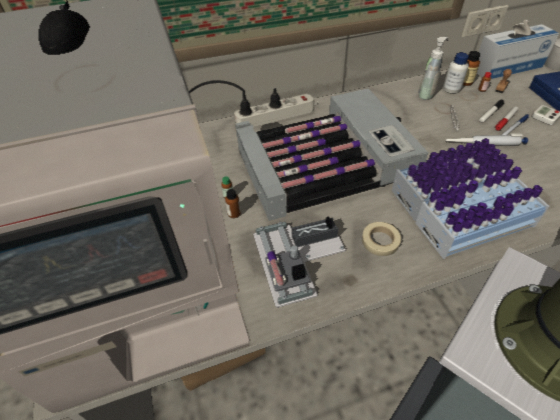

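View pics/side0.png

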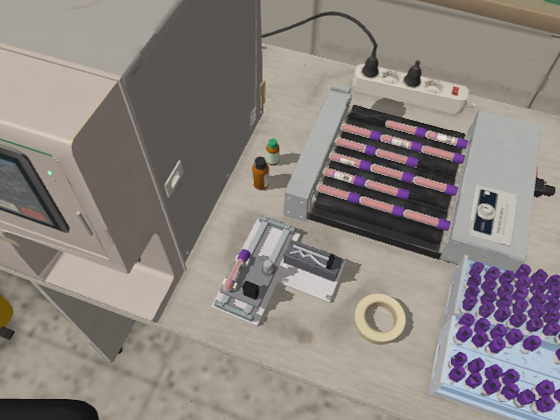

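The side view shows the base around (258,270), with the grip at about (251,290), the pin at (268,267) and the clip tab at about (331,260). The tape roll is at (380,318) and the bottles are at (260,172) and (273,150). Next I'll set up a ray-casting helper and make an enlarged crop.

```bash
cat > h.py <<'E'
from bench import ctrl,get_image,calibration
import cv2,numpy as np
from scipy.spatial.transform import Rotation as R
def ray(n,u,v,s=None):
    c=calibration(n); x=(u-c['cx'])/c['fx']; y=(v-c['cy'])/c['fy']
    if n!='wrist':
        return c['eye'],R.from_rotvec(c['attitude']).apply([x,-y,-1])
    r=np.hypot(x,y); k=np.sin(r)/r if r>1e-9 else 1
    d=np.array([x*k,-y*k,-np.cos(r)]); H=c['hand_eye']; T=R.from_rotvec(s['tool_rot'])
    return s['position']+T.apply(H[:3,3]),T.apply(H[:3,:3]@d)
def at(n,u,v,z,s=None):
    o,d=ray(n,u,v,s); return (o+d*(z-o[2])/d[2]).round(4)
def px(n,p,s=None):
    c=calibration(n); p=np.array(p)
    if n!='wrist':
        q=R.from_rotvec(c['attitude']).inv().apply(p-c['eye']); return c['cx']-c['fx']*q[0]/q[2],c['cy']+c['fx']*q[1]/q[2]
    H=c['hand_eye'];t=R.from_rotvec(s['tool_rot']).inv().apply(p-s['position']);q=H[:3,:3].T@(t-H[:3,3])
    a=np.arctan2(np.hypot(q[0],q[1]),-q[2]);m=np.hypot(q[0],q[1]); return c['cx']+c['fx']*a*q[0]/m,c['cy']-c['fx']*a*q[1]/m
E
python3 - <<'E'
from h import *
im=cv2.imread('pics/side0.png')[205:335,205:355]
cv2.imwrite('pics/c1.png',cv2.resize(im,None,fx=4.5,fy=4.5,interpolation=cv2.INTER_CUBIC))
print(at('side',251,286,.062),at('side',331,258,.056),at('side',268,265,.055),at('scene',299,270,.062),at('side',380,318,.018),at('side',260,162,.074),at('side',273,143,.06))
E
```

```text
[0.4388 0.2068 0.062 ] [0.469  0.0682 0.056 ] [0.4745 0.1736 0.055 ] [0.4337 0.2146 0.062 ] [0.3667 0.0062 0.018 ] [0.6747 0.1556 0.074 ] [0.7269 0.1228 0.06  ]
```

View pics/c1.png

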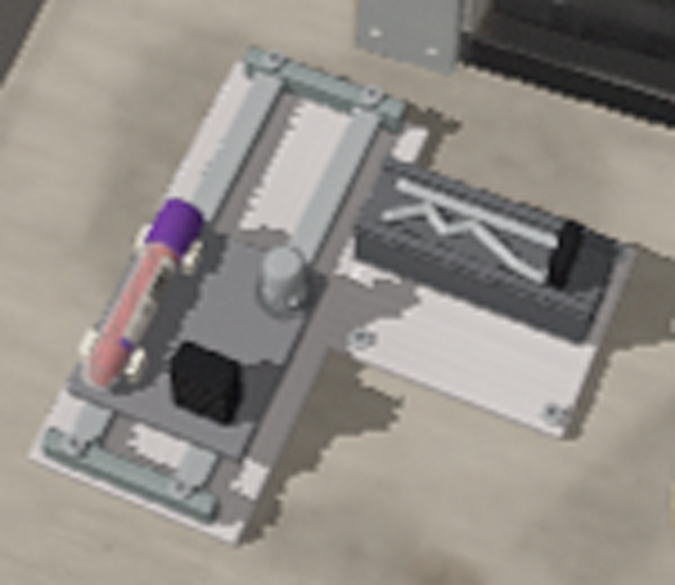

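The crop shows the carriage near its +y end. The base's wide-part corners are at crop pixels (32,458), (238,543) and (428,130), and the tongue corner is at (570,437). The grip is at (205,365), the pin top at (283,262), and the tab at (567,240) with the clip lying to its left.

```bash
python3 - <<'E'
from h import *
f=lambda u,v,z:at('side',u/4.5+205-.4,v/4.5+205-.4,z)
A=[f(32,458,.008),f(238,543,.008),f(570,437,.008),f(362,230,.008)]
P=[f(32,458,.008),f(238,543,.008),f(428,130,.008),f(570,437,.008)]
B=np.array([[66,122],[-20,122],[-20,-68],[-115,36]])/1e3
W=np.array(P)[:,:2]
m,n=B.mean(0),W.mean(0);H=(B-m).T@(W-n);th=np.arctan2(H[0,1]-H[1,0],H[0,0]+H[1,1])
M=np.array([[np.cos(th),-np.sin(th)],[np.sin(th),np.cos(th)]]);o=n-M@m
print(th,o,'res mm',((W-(B@M.T+o))*1e3).round(1).tolist())
tb=lambda p:((np.array(p)[:2]-o)@M*1e3).round(1)
for nm,p in dict(pin=f(285,256,.055),grip=f(205,365,.062),tab=f(571,228,.056),kFR=f(632,250,.040),kNL=f(358,235,.04),kNR=f(590,300,.04),kFL=f(385,165,.04)).items(): print(nm,p,tb(p))
print('cab',at('side',180,270,0),at('side',262,100,0),tb([.42,.31]))
for b in ([0,0],[8,52]): print(M@(np.array(b)/1e3)+o)
E
```

```text
1.0019302276314113 [0.50483872 0.15529601] res mm [[0.2, -1.0], [0.9, 0.9], [-0.4, 1.4], [-0.8, -1.3]]
pin [0.4809 0.1726 0.055 ] [ 1.7 29.5]
grip [0.4396 0.2081 0.062 ] [ 9.3 83.4]
tab [0.4739 0.0662 0.056 ] [-91.7 -21.9]
kFR [0.4688 0.0423 0.04  ] [-114.6  -30.5]
kNL [0.4925 0.143  0.04  ] [-17.    3.8]
kNR [0.4512 0.0627 0.04  ] [-106.9   -4.7]
kFL [0.5206 0.1274 0.04  ] [-15.  -28.3]
cab [0.5184 0.3242 0.    ] [0.9017 0.1183 0.    ] [ 84.6 154.8]
[0.50483872 0.15529601]
[0.46533749 0.19004732]
```

apply_moves:
  dp:
    - [0.037, -0.028, 0]
    - [0.037, -0.028, 0]
    - [0.037, -0.028, 0]
    - [0.037, -0.028, 0]
    - [0.037, -0.028, 0]
    - [0.037, -0.028, 0]
    - [0.037, -0.028, 0]
    - [0.037, -0.028, 0]
    - [0.037, -0.028, 0]
    - [0.037, -0.028, 0]
  twist:
    - [0, 0, 0]
    - [0, 0, 0]
    - [0, 0, 0]
    - [0, 0, 0]
    - [0, 0, 0]
    - [0, 0, 0]
    - [0, 0, 0]
    - [0, 0, 0]
    - [0, 0, 0]
    - [0, 0, 0]
  fingers: [0, 0, 0, 0, 0, 0, 0, 0, 0, 0]

```text
time: 1.15
position: [0.4464, -0.2726, 0.1993]
tool_rot: [3.12, 0.366, -0.0]
ft_force: [0.6, -0.8, 0.8]
grip_width: 1.002
grip_force: 0.0
```

apply_moves:
  dp:
    - [0.035, -0.028, 0]
    - [0.035, -0.028, 0]
    - [0, 0, 0]
    - [0, 0, 0]
    - [0, 0, 0]
    - [0, 0, 0]
    - [0, 0, 0]
    - [0, 0, 0]
    - [0, 0, 0]
  twist:
    - [0, 0, 0]
    - [0, 0, 0]
    - [0, 0, -0.128]
    - [0, 0, -0.128]
    - [0, 0, -0.128]
    - [0, 0, -0.128]
    - [0, 0, -0.128]
    - [0, 0, -0.128]
    - [0, 0, 0]
  fingers: [0, 0, 0, 0, 0, 0, 0, 0, 0]

```text
time: 2.05
position: [0.5005, -0.2035, 0.199]
tool_rot: [-2.755, -1.509, 0.001]
ft_force: [-0.5, -0.7, 0.3]
grip_width: 0.994
grip_force: 0.0
```

apply_moves:
  dp:
    - [0.0355, -0.0288, 0]
    - [0.0355, -0.0288, 0]
    - [0.0355, -0.0288, 0]
    - [0.0355, -0.0288, 0]
    - [0.0355, -0.0288, 0]
    - [0.0355, -0.0288, 0]
    - [0.0355, -0.0288, 0]
    - [0.0355, -0.0288, 0]
    - [0, 0, 0]
    - [0, 0, 0]
  twist:
    - [0, 0, 0]
    - [0, 0, 0]
    - [0, 0, 0]
    - [0, 0, 0]
    - [0, 0, 0]
    - [0, 0, 0]
    - [0, 0, 0]
    - [0, 0, 0]
    - [0, 0, 0]
    - [0, 0, 0]
  fingers: [0.6, 0.6, 0.6, 0.6, 0.6, 0.6, 0.6, 0.6, 0.6, 0.6]

```text
time: 3.05
position: [0.4593, 0.1608, 0.1993]
tool_rot: [2.755, 1.509, -0.0]
ft_force: [0.1, -1.2, -0.9]
grip_width: 0.4
grip_force: 0.0
```

```bash
python3 - <<'E'
from h import *
import pickle
s=ctrl.get_state();im=get_image('wrist')[:,:,::-1];pickle.dump(s,open('s1.pkl','wb'))
print(s['position'],s['tool_rot'],s['joint_positions'].round(2))
cv2.imwrite('pics/w1.png',im)
cv2.imwrite('pics/w1b.png',cv2.resize(im,(800,600),interpolation=cv2.INTER_CUBIC))
E
```

```text
[0.4592513  0.1608075  0.19930611] [ 2.75472681e+00  1.50933686e+00 -3.78392653e-04] [ 0.5   0.   -0.89  1.82  0.    1.32 -0.95]
```

View pics/w1b.png

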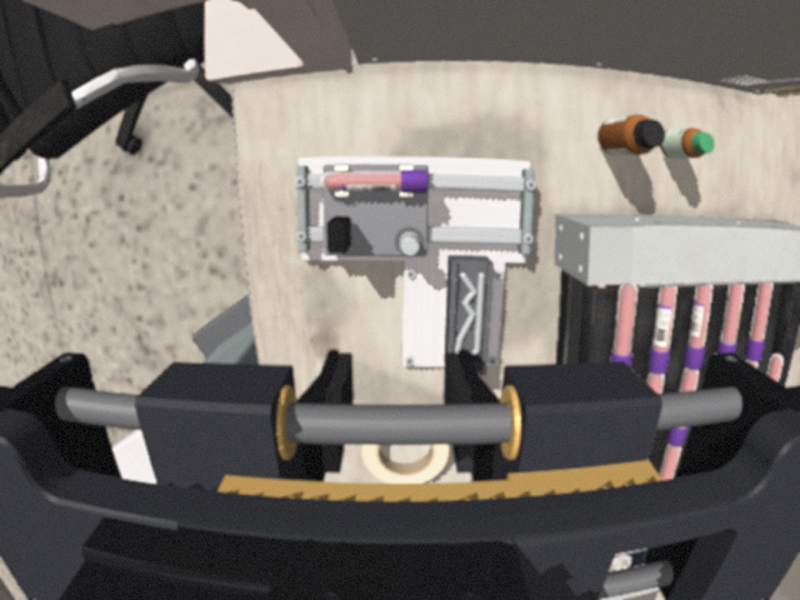

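The wrist view, in 800-pixel coordinates, shows the grip top at about (339,222), the pin top at (409,238), and the keeper with its front face at v≈258 spanning u 449–493. The clip's straight leg is at u≈481 and the base spans u 298–535. The cabinet is well clear at the top of the image.

```bash
python3 - <<'E'
from h import *
import pickle
s=pickle.load(open('s1.pkl','rb'))
th=1.002;M=np.array([[np.cos(th),-np.sin(th)],[np.sin(th),np.cos(th)]]);o=np.array([.5048,.1553])
def f(n,u,v,z):
    p=at('wrist',u*.7,v*.7,z,s); print(n,p,((p[:2]-o)@M*1e3).round(1))
f('pin',409,238,.055);f('grip',339,222,.062);f('kL',449,258,.04);f('kR',493,258,.04);f('legtip',482,274,.0365);f('tongueFL',404,268,.008);f('leg rear',480,345,.0365)
f('baseTL',300,159,.008);f('baseTR',533,162,.008);f('baseBL',303,262,.008);f('tongueBL',404,366,.008)
im=cv2.imread('pics/w1.png')
cv2.imwrite('pics/c2.png',cv2.resize(im[105:265,200:380],None,fx=4.2,fy=3.7,interpolation=cv2.INTER_CUBIC))
E
```

```text
pin [0.4813 0.1808 0.055 ] [ 8.8 33.5]
grip [0.4467 0.218  0.062 ] [21.5 82.7]
kL [0.4979 0.1496 0.04  ] [-8.5  2.7]
kR [0.5268 0.1316 0.04  ] [ -8.1 -31.3]
legtip [0.5133 0.1243 0.0365] [-21.5 -23.9]
tongueFL [0.4616 0.1554 0.008 ] [-23.2  36.5]
leg rear [0.4827 0.0736 0.0365] [-80.7 -25.4]
baseTL [0.4397 0.2778 0.008 ] [ 68.1 120.8]
baseTR [0.5995 0.1745 0.008 ] [ 67.2 -69.4]
baseBL [0.3933 0.2056 0.008 ] [-17.7 121. ]
tongueBL [0.4142 0.0806 0.008 ] [-111.7   36.1]
```

View pics/c2.png

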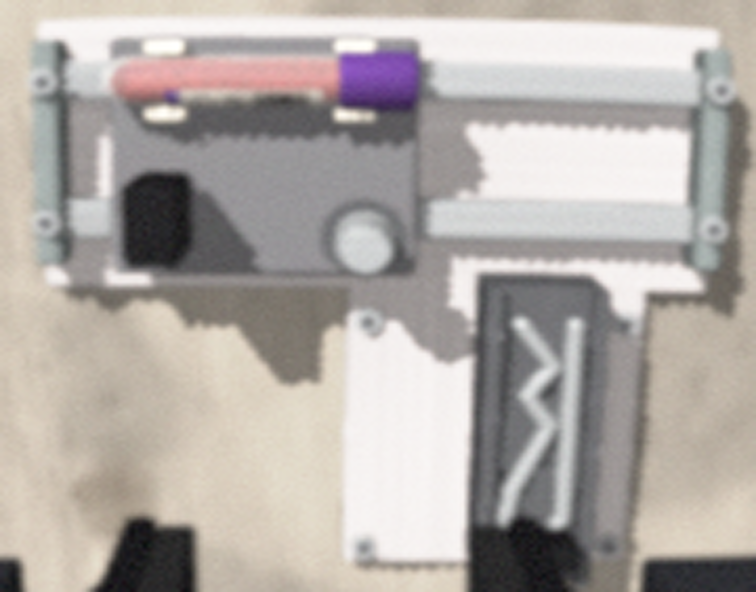

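```bash
python3 - <<'E'
from h import *
import pickle
s=pickle.load(open('s1.pkl','rb'))
th=1.002;M=np.array([[np.cos(th),-np.sin(th)],[np.sin(th),np.cos(th)]]);o=np.array([.5048,.1553])
def f(n,u,v,z):
    p=at('wrist',199.6+u/4.2,104.6+v/3.7,z,s); print(n,p,((p[:2]-o)@M*1e3).round(1))
f('pinL',333,245,.055);f('pinR',396,245,.055);f('pinbot',364,272,.055)
f('gripBL',123,262,.062);f('gripBR',178,265,.062);f('gripTL',124,185,.062)
f('deckL',112,200,.029);f('deckR',416,200,.029)
f('kL',478,285,.04);f('kR',600,285,.04);f('kL2',470,500,.04);f('kR2',592,450,.04)
f('leg',575,325,.0365);f('leg2',562,500,.0365);f('tip',575,318,.0365)
E
```

```text
pinL [0.4726 0.1812 0.055 ] [ 4.5 41.1]
pinR [0.4856 0.173  0.055 ] [ 4.6 25.7]
pinbot [0.4749 0.1707 0.055 ] [-3.1 33.5]
gripBL [0.4281 0.2058 0.062 ] [ 1.2 91.8]
gripBR [0.4388 0.1977 0.062 ] [ 0.2 78.4]
gripTL [0.4403 0.2232 0.062 ] [22.5 90.9]
deckL [0.4288 0.221  0.029 ] [14.4 99.4]
deckR [0.496  0.1775 0.029 ] [14.  19.4]
kL [0.4965 0.1492 0.04  ] [-9.6  3.7]
kR [0.5237 0.1322 0.04  ] [ -9.3 -28.4]
kL2 [0.4601 0.0926 0.04  ] [-76.9   3.9]
kR2 [0.4964 0.0886 0.04  ] [-60.7 -28.8]
leg [0.5121 0.1242 0.0365] [-22.3 -22.9]
leg2 [0.4812 0.0772 0.0365] [-78.5 -22.2]
tip [0.5131 0.126  0.0365] [-20.2 -22.8]
```

apply_moves:
  dp:
    - [0.014, -0.022, 0]
    - [0.014, -0.022, 0]
    - [0, 0, 0.035]
    - [0, 0, 0.035]
    - [0, 0, 0.035]
    - [0, 0, 0]
    - [0, 0, 0]
  twist:
    - [0, 0, 0]
    - [0, 0, 0]
    - [0, 0, 0]
    - [0, 0, 0]
    - [0, 0, 0]
    - [0, 0, 0]
    - [0, 0, 0]
  fingers: [0.6, 0.6, 0.6, 0.6, 0.6, 0.6, 0.6]

```text
time: 3.8
position: [0.438, 0.206, 0.0946]
tool_rot: [-2.757, -1.505, 0.002]
ft_force: [0.1, 0.6, 0.5]
grip_width: 0.402
grip_force: 0.0
```

```bash
python3 - <<'E'
from h import *
s=ctrl.get_state();im=get_image('wrist')[:,:,::-1]
print(s['position'],s['tool_rot'],s['joint_positions'].round(2))
cv2.imwrite('pics/w2.png',cv2.resize(im,(800,600),interpolation=cv2.INTER_CUBIC))
E
```

```text
[0.43800132 0.2060491  0.09455464] [-2.75724543e+00 -1.50454066e+00  1.56570405e-03] [ 0.41  0.13 -0.95  1.95  0.12  1.12 -1.15]
```

View pics/w2.png

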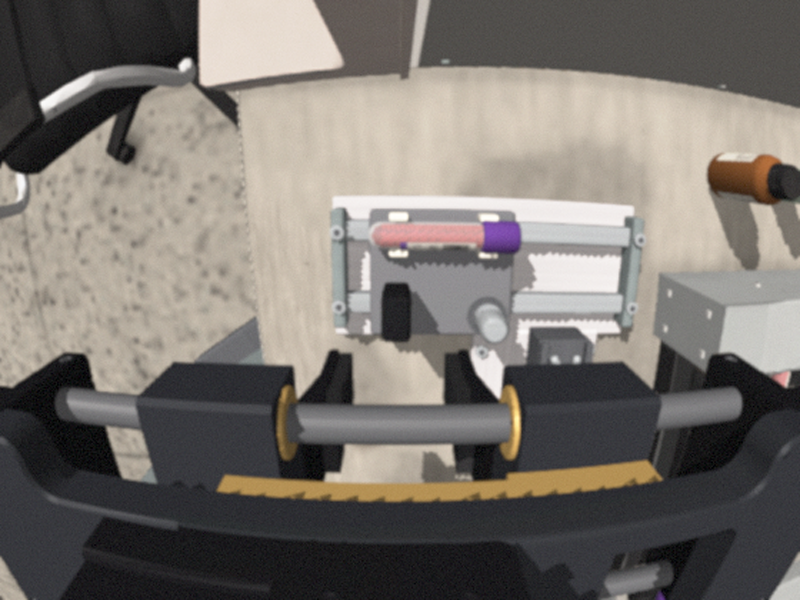

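The grip, at u≈396, is centred between the fingers (333 and 462), so I'll descend and grip.

apply_moves:
  dp:
    - [0, 0, 0.03]
    - [0, 0, 0.028]
    - [0, 0, 0]
    - [0, 0, 0]
    - [0, 0, 0]
    - [0, 0, 0]
    - [0, 0, 0]
    - [0, 0, 0]
  twist:
    - [0, 0, 0]
    - [0, 0, 0]
    - [0, 0, 0]
    - [0, 0, 0]
    - [0, 0, 0]
    - [0, 0, 0]
    - [0, 0, 0]
    - [0, 0, 0]
  fingers: [0.6, 0.6, 0.6, 1, 1, 1, 1, 1]
  newtons: 15

```text
time: 4.65
position: [0.4386, 0.2077, 0.0376]
tool_rot: [2.755, 1.508, 0.003]
ft_force: [-0.3, 0.3, 7.0]
grip_width: 0.148
grip_force: 15.0
```

apply_moves:
  dp:
    - [0, 0.01, 0]
    - [0, 0.01, 0]
    - [0, 0.01, 0]
    - [0, 0.01, 0]
    - [0, 0.0125, 0]
    - [0, 0, 0]
    - [0, 0, 0]
  twist:
    - [0, 0, 0]
    - [0, 0, 0]
    - [0, 0, 0]
    - [0, 0, 0]
    - [0, 0, 0]
    - [0, 0, 0]
    - [0, 0, 0]
  fingers: [1, 1, 1, 1, 1, 1, 1]

```text
time: 5.35
position: [0.4841, 0.1782, 0.0376]
tool_rot: [2.755, 1.506, 0.004]
ft_force: [0.4, -1.1, 4.6]
grip_width: 0.146
grip_force: 15.0
```

```bash
python3 - <<'E'
from h import *
import pickle
s=ctrl.get_state();im=get_image('wrist')[:,:,::-1];pickle.dump(s,open('s3.pkl','wb'))
print(s['position'])
cv2.imwrite('pics/w3.png',im)
c=im[180:280,300:420]
d=get_image('side')[:,:,::-1];cv2.imwrite('pics/d3.png',d)
a=cv2.resize(c,None,fx=5,fy=5,interpolation=cv2.INTER_CUBIC)[:,:400]
b=cv2.resize(d[215:305,240:320],None,fx=5,fy=5,interpolation=cv2.INTER_CUBIC)
b=cv2.copyMakeBorder(b,0,50,0,0,cv2.BORDER_CONSTANT)
cv2.imwrite('pics/c3.png',np.hstack([a,b]))
E
```

```text
[0.48411407 0.17815104 0.03764741]
```

View pics/c3.png

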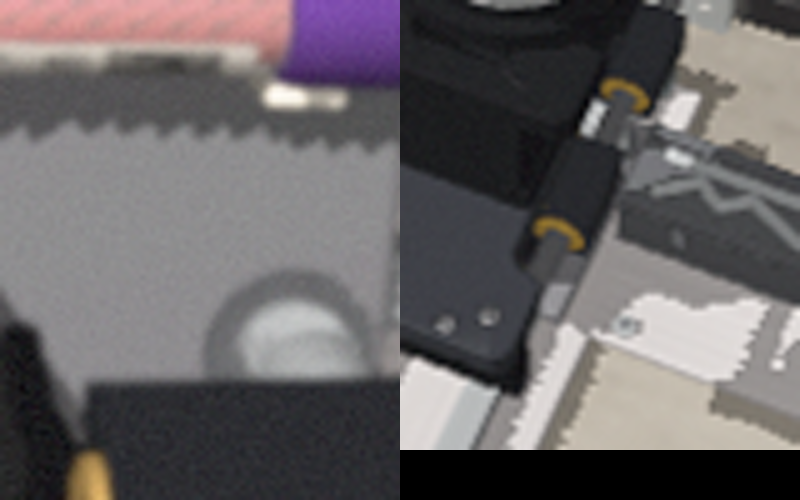

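The gripper hides the pin in both views. I'll release the grip, rise and look from above.

apply_moves:
  dp:
    - [0, 0, 0]
    - [0, 0, 0]
    - [0, 0, 0]
    - [0, 0, -0.04]
    - [0, 0, -0.045]
    - [-0.01, 0.025, -0.04]
    - [-0.015, 0.025, -0.035]
    - [0, 0, 0]
    - [0, 0, 0]
  twist:
    - [0, 0, 0]
    - [0, 0, 0]
    - [0, 0, 0]
    - [0, 0, 0]
    - [0, 0, 0]
    - [0, 0, 0]
    - [0, 0, 0]
    - [0, 0, 0]
    - [0, 0, 0]
  fingers: [0.6, 0.6, 0.6, 0.6, 0.6, 0.6, 0.6, 0.6, 0.6]

```text
time: 6.35
position: [0.5107, 0.1305, 0.1964]
tool_rot: [2.757, 1.506, 0.001]
ft_force: [-1.6, 1.3, -0.4]
grip_width: 0.4
grip_force: 0.0
```

```bash
python3 - <<'E'
from h import *
import pickle
s=ctrl.get_state();im=get_image('wrist')[:,:,::-1];pickle.dump(s,open('s4.pkl','wb'))
print(s['position'],s['tool_rot'])
cv2.imwrite('pics/w4.png',im)
d=get_image('side')[:,:,::-1];cv2.imwrite('pics/d4.png',d)
a=cv2.resize(im[110:265,200:360],(640,600),interpolation=cv2.INTER_CUBIC)
cv2.imwrite('pics/c4.png',a)
E
```

```text
[0.51073781 0.13051947 0.19642523] [2.75683158e+00 1.50636866e+00 6.69760572e-04]
```

View pics/c4.png

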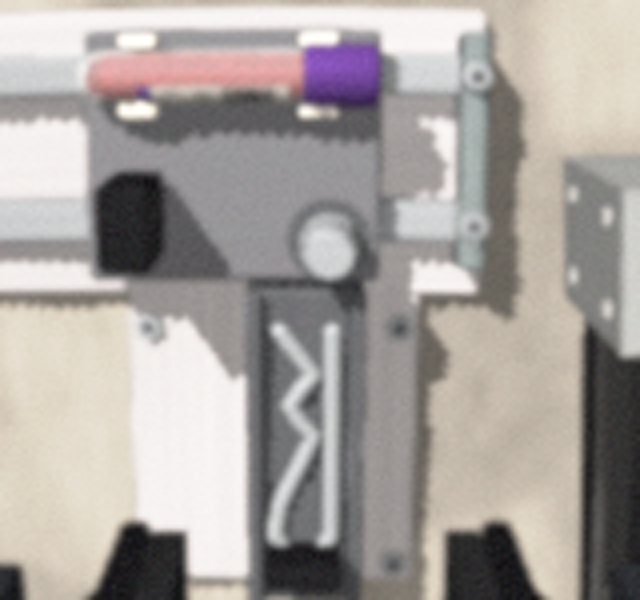

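The pin top spans u≈298–358 (centre 328, v≈250) and the straight leg lies at u≈332. The keeper spans u≈247–367 and the tab is at about (303,568).

```bash
python3 - <<'E'
from h import *
import pickle
s=pickle.load(open('s4.pkl','rb'))
th=1.002;M=np.array([[np.cos(th),-np.sin(th)],[np.sin(th),np.cos(th)]]);o=np.array([.5048,.1553])
def f(n,u,v,z):
    p=at('wrist',199.6+u/4,109.6+v/3.871,z,s); print(n,p,((p[:2]-o)@M*1e3).round(1))
f('pinL',299,250,.055);f('pinR',358,250,.055);f('pinbot',328,280,.055)
f('deckL',89,150,.029);f('deckR',378,150,.029)
f('kL',250,300,.04);f('kR',367,300,.04);f('kL2',248,500,.04);f('kR2',361,500,.04)
f('leg',332,330,.0365);f('leg2',329,500,.0365);f('tip',332,323,.0365);f('tabfront',303,547,.05)
f('tongL',133,400,.008);f('tongR',418,400,.008);f('baseR',487,150,.008);f('tabL',266,550,.056);f('tabR',341,550,.056)
E
```

```text
pinL [0.5186 0.151  0.055 ] [  3.8 -13.9]
pinR [0.5313 0.1428 0.055 ] [  3.7 -29.1]
pinbot [0.5205 0.1402 0.055 ] [ -4.3 -21.4]
deckL [0.4834 0.2031 0.029 ] [28.7 43.8]
deckR [0.5495 0.1599 0.029 ] [ 28.  -35.2]
kL [0.4984 0.1442 0.04  ] [-12.8  -0.6]
kR [0.5248 0.1272 0.04  ] [-12.9 -32. ]
kL2 [0.4651 0.0951 0.04  ] [-72.1   1. ]
kR2 [0.4919 0.0779 0.04  ] [-72.2 -30.8]
leg [0.5119 0.1244 0.0365] [-22.2 -22.6]
leg2 [0.4836 0.0816 0.0365] [-73.5 -21.8]
tip [0.513  0.1261 0.0365] [-20.2 -22.6]
tabfront [0.4725 0.0777 0.05  ] [-82.8 -14.6]
tongL [0.446  0.1322 0.008 ] [-51.1  37.1]
tongR [0.5183 0.0857 0.008 ] [-51.4 -48.9]
baseR [0.576 0.141 0.008] [ 26.3 -67.7]
tabL [0.4649 0.0845 0.056 ] [-81.1  -4.5]
tabR [0.4821 0.0735 0.056 ] [-81.1 -24.9]
```

The pin is within about 1 mm of the clip leg, so the carriage is aligned. Next I'll shut the fingers and go behind the tab.

apply_moves:
  dp:
    - [-0.035, -0.002, 0]
    - [-0.035, -0.002, 0]
    - [-0.034, 0, 0]
    - [0, 0, 0.04]
    - [0, 0, 0.04]
    - [0, 0, 0.04]
    - [0, 0, 0.015]
    - [0, 0, 0]
    - [0, 0, 0]
  twist:
    - [0, 0, 0]
    - [0, 0, 0]
    - [0, 0, 0]
    - [0, 0, 0]
    - [0, 0, 0]
    - [0, 0, 0]
    - [0, 0, 0]
    - [0, 0, 0]
    - [0, 0, 0]
  fingers: [1, 1, 1, 1, 1, 1, 1, 1, 1]

```text
time: 7.35
position: [0.4504, 0.0464, 0.0609]
tool_rot: [-2.753, -1.51, 0.002]
ft_force: [0.9, 0.4, -0.2]
grip_width: 0.005
grip_force: 0.0
```

```bash
python3 - <<'E'
from h import *
s=ctrl.get_state();print(s['position'],s['joint_positions'].round(2))
d=get_image('side')[:,:,::-1]
cv2.imwrite('pics/c5.png',cv2.resize(d[215:325,230:370],None,fx=5,fy=5,interpolation=cv2.INTER_CUBIC))
E
```

```text
[0.45035944 0.04638907 0.06092103] [ 0.68  0.08 -0.85  2.06  0.06  1.04 -0.77]
```

View pics/c5.png

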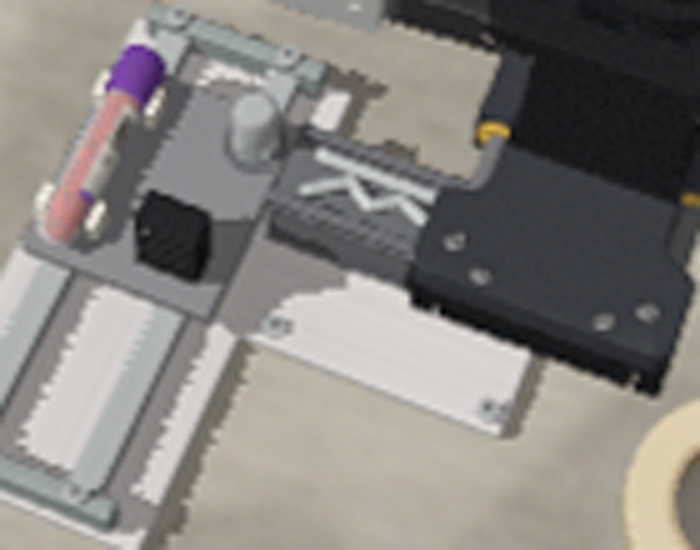

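The clip is undisturbed and the fingers are behind the tab. I'll lower to tab height and start the push.

apply_moves:
  dp:
    - [0, 0.0015, 0.016]
    - [0, 0, 0]
    - [0.005, 0, 0]
    - [0.005, 0, 0]
    - [0.005, 0, 0]
    - [0.005, 0, 0]
    - [0.005, 0, 0]
    - [0.005, 0, 0]
    - [0, 0, 0]
  twist:
    - [0, 0, 0]
    - [0, 0, 0]
    - [0, 0, 0]
    - [0, 0, 0]
    - [0, 0, 0]
    - [0, 0, 0]
    - [0, 0, 0]
    - [0, 0, 0]
    - [0, 0, 0]
  fingers: [1, 1, 1, 1, 1, 1, 1, 1, 1]

```text
time: 8.3
position: [0.469, 0.0708, 0.0454]
tool_rot: [-2.754, -1.51, -0.001]
ft_force: [0.2, 0.6, 0.4]
grip_width: 0.005
grip_force: 0.0
```

apply_moves:
  dp:
    - [0.004, 0, 0]
    - [0.004, 0, 0]
    - [0.004, 0, 0]
    - [0, 0, 0]
  twist:
    - [0, 0, 0]
    - [0, 0, 0]
    - [0, 0, 0]
    - [0, 0, 0]
  fingers: [1, 1, 1, 1]

```text
time: 8.7
position: [0.4753, 0.0807, 0.0454]
tool_rot: [-2.755, -1.51, -0.001]
ft_force: [-0.3, -0.3, 0.4]
grip_width: 0.004
grip_force: 0.0
```

```bash
python3 - <<'E'
from h import *
s=ctrl.get_state();print(s['position'],s['ft_force'])
im=get_image('wrist')[:,:,::-1]; d=get_image('side')[:,:,::-1]
cv2.imwrite('pics/w6.png',im)
a=cv2.resize(im[110:230,220:340],(400,400),interpolation=cv2.INTER_CUBIC)
b=cv2.resize(d[215:295,260:340],(400,400),interpolation=cv2.INTER_CUBIC)
cv2.imwrite('pics/c6.png',np.hstack([a,b]))
th=1.002;M=np.array([[np.cos(th),-np.sin(th)],[np.sin(th),np.cos(th)]]);o=np.array([.5048,.1553])
print((s['position'][:2]-o)@M*1e3)
E
```

```text
[0.47534283 0.08066162 0.04538072] [-0.33131313 -0.28881013  0.3876676 ]
[-78.75273624 -15.3824591 ]
```

View pics/c6.png

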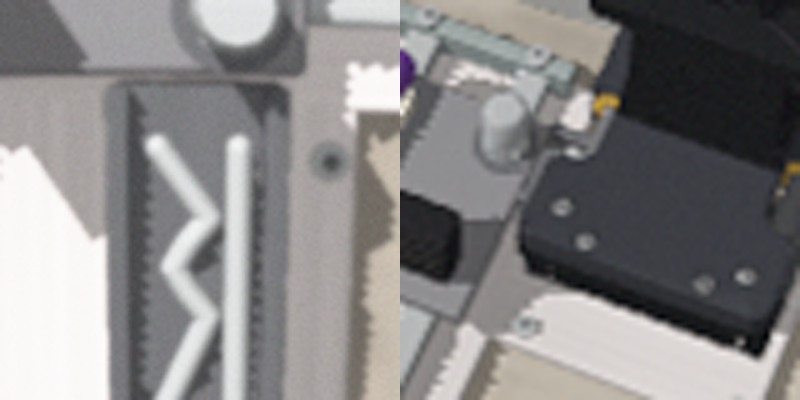

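The left crop shows the clip tip at crop pixel (238,140), about 10 mm behind the block front at v≈85. That suggests the clip has hardly moved yet, so I'll check it by ray casting.

```bash
python3 - <<'E'
from h import *
s=ctrl.get_state();im=cv2.imread('pics/w6.png')
th=1.002;M=np.array([[np.cos(th),-np.sin(th)],[np.sin(th),np.cos(th)]]);o=np.array([.5048,.1553])
def f(n,u,v,z):
    p=at('wrist',219.7+u*.3,109.7+v*.3,z,s); print(n,((p[:2]-o)@M*1e3).round(1))
f('tip',238,136,.0365);f('bfront',200,85,.04);f('neck1',215,215,.0365);f('hump',165,268,.0365);f('neck2',213,315,.0365);f('pinbot',235,45,.055);f('pinL',192,10,.055);f('pinR',277,10,.055)
g=cv2.cvtColor(im,cv2.COLOR_BGR2GRAY)
c=int(220+236*.3)
print([(v,int(g[v,c])) for v in range(145,290,4)])
m=M@np.array([-.0985,-.0145])+o
print('tab rear top',px('wrist',[*m,.056],s), 'tcp',px('wrist',s['position'],s))
E
```

```text
tip [-20.9 -23. ]
bfront [-11.5 -16.1]
neck1 [-35.4 -18.9]
hump [-45.2  -9.7]
neck2 [-54.2 -18.6]
pinbot [ -4.3 -21.7]
pinL [  1.4 -14.8]
pinR [  1.5 -28.5]
[(145, 127), (149, 133), (153, 242), (157, 227), (161, 227), (165, 227), (169, 225), (173, 226), (177, 226), (181, 226), (185, 225), (189, 226), (193, 226), (197, 225), (201, 226), (205, 225), (209, 225), (213, 226), (217, 222), (221, 221), (225, 223), (229, 223), (233, 222), (237, 222), (241, 222), (245, 115), (249, 27), (253, 30), (257, 31), (261, 34), (265, 34), (269, 36), (273, 41), (277, 40), (281, 40), (285, 101), (289, 130)]
tab rear top (np.float64(276.98372394173884), np.float64(282.8571444824967)) tcp (np.float64(278.51750128457223), np.float64(247.45786674237416))
```

```bash
python3 - <<'E'
from h import *
s=ctrl.get_state();im=cv2.imread('pics/w6.png')
th=1.002;M=np.array([[np.cos(th),-np.sin(th)],[np.sin(th),np.cos(th)]]);o=np.array([.5048,.1553])
def P(n,x,y,z): print(n,np.round(px('wrist',[*(M@np.array([x,y])/1e3+o),z],s),0))
for y in(-25,-4):
  P('tabFrontTop',-89.5,y,.056);P('tabFrontBot',-89.5,y,.036);P('tabRearTop',-97.5,y,.056)
for x in (-69,-78.8,-88): P('finger x%d'%x,x,-15.4,.0454)
g=cv2.cvtColor(im,cv2.COLOR_BGR2GRAY)
for v in range(196,312,4): print(v,' '.join('%3d'%g[v,u] for u in range(222,338,4)))
for n in('side','scene'): print(n,np.round(px(n,s['position']),0))
E
```

```text
tabFrontTop [294. 270.]
tabFrontBot [293. 256.]
tabRearTop [294. 281.]
tabFrontTop [259. 270.]
tabFrontBot [261. 256.]
tabRearTop [260. 281.]
finger x-69 [278. 232.]
finger x-78 [278. 247.]
finger x-88 [278. 260.]
196 250 249 250 249 251 248 249 249 125  96  86 123 137 216 191 126 143 225 136 101 122 155 166 162 172 162 112 172 189
200 249 249 250 249 251 248 249 249 121  99  78 123 120 167 222 181 151 227 135  91 123 156 164 163 168 165 110 180 194
204 250 249 250 250 251 249 249 249 123  95  82 125 124 125 186 223 156 226 128 103 122 154 166 163 169 164 111 127 189
208 250 249 250 249 251 249 249 249 124  95  90 122 122 125 229 205 127 226 126 111 124 156 162 163 167 161 109 140 186
212 249 249 250 250 251 249 249 250 124 102  92 124 120 165 229 140 131 224 125 110 124 156 162 163 169 162 107 146 187
216 249 249 250 249 251 249 249 251 123 100  79 124 126 229 208  86 127 226 118 109 125 157 162 162 166 162 109 160 184
220 249 249 250 250 252 249 249 251 124 101  84 119 162 231 147  89 143 223 115 117 126 155 163 163 167 155 111 170 192
224 250 249 250 250 251 248 248 251 121 101  9
[... 1928 characters left out ...]
6  65 123 126 123 125 171 170  66  68  71  75  74  74  73  74  69
292  67  73  65  72  67  65  64  67  70  68 106  74  91 126 141 141 141 141 188 204  67  69  69  64  64  68  69  66  66
296  65  67  66  66  62  67  62  64  67  70 109  73  95 158 160 162 158 155 204 235  61  67  67  69  66  61  60  67  64
300  67  63  64  64  64  67  65  67  67  71 130  77  83 141 145 143 146 146 183 207  65  66  63  71  66  65  67  63  68
304  64  66  67  66  65  65  64  71  63  71 128  78 130 128 128 127 127 128 164 180  68  67  67  65  67  67  67  66  67
308  64  65  65  62  65  61  64  65  63  69 112  76  83 109 105 104 107 108 159 166  63  63  69  67  65  63  63  65  61
side [323. 259.]
scene [323. 223.]
```

The numbers don't settle whether the clip is moving with the fingers. I'll push 5 mm more and measure the tip again.

apply_moves:
  dp:
    - [0.0025, 0, 0]
    - [0.0025, 0, 0]
    - [0, 0, 0]
  twist:
    - [0, 0, 0]
    - [0, 0, 0]
    - [0, 0, 0]
  fingers: [1, 1, 1]

```text
time: 9.1
position: [0.4779, 0.0845, 0.0454]
tool_rot: [-2.755, -1.509, -0.0]
ft_force: [0.8, 1.5, -1.5]
grip_width: 0.007
grip_force: 0.0
```

```bash
cat >> h.py <<'E'
th=1.002;M=np.array([[np.cos(th),-np.sin(th)],[np.sin(th),np.cos(th)]]);o=np.array([.5048,.1553])
def prof(im,s,y,z,xs):
    g=cv2.GaussianBlur(cv2.cvtColor(im,cv2.COLOR_BGR2GRAY),(3,3),0)
    q=np.array([px('wrist',[*(M@np.array([x,y])/1e3+o),z],s) for x in xs],np.float32)
    return cv2.remap(g,q[:,:1],q[:,1:],cv2.INTER_LINEAR)[:,0]
E
python3 - <<'E'
from h import *
import pickle
s=ctrl.get_state();im=np.ascontiguousarray(get_image('wrist')[:,:,::-1]);cv2.imwrite('pics/w7.png',im)
print((s['position'][:2]-o)@M*1e3,s['ft_force'])
xs=np.arange(-12,-96,-2.)
print(dict(zip(xs,prof(im,s,-22.5,.0365,xs))))
s4=pickle.load(open('s4.pkl','rb'));i4=cv2.imread('pics/w4.png')
print(dict(zip(xs,prof(i4,s4,-22.3,.0365,xs))))
g=cv2.cvtColor(im,cv2.COLOR_BGR2GRAY)
for v in range(236,300,4): print(v,' '.join('%3d'%g[v,u] for u in range(254,306,3)))
g=cv2.cvtColor(i4,cv2.COLOR_BGR2GRAY)
for v in range(240,275,2): print(v,' '.join('%3d'%g[v,u] for u in range(254,306,3)))
E
```

```text
[-74.07938869 -15.47659918] [ 0.79552488  1.52661979 -1.50010403]
{np.float64(-12.0): np.uint8(107), np.float64(-14.0): np.uint8(127), np.float64(-16.0): np.uint8(128), np.float64(-18.0): np.uint8(128), np.float64(-20.0): np.uint8(180), np.float64(-22.0): np.uint8(240), np.float64(-24.0): np.uint8(228), np.float64(-26.0): np.uint8(229), np.float64(-28.0): np.uint8(228), np.float64(-30.0): np.uint8(228), np.float64(-32.0): np.uint8(227), np.float64(-34.0): np.uint8(228), np.float64(-36.0): np.uint8(228), np.float64(-38.0): np.uint8(227), np.float64(-40.0): np.uint8(227), np.float64(-42.0): np.uint8(227), np.float64(-44.0): np.uint8(226), np.float64(-46.0): np.uint8(226), np.float64(-48.0): np.uint8(226), np.float64(-50.0): np.uint8(226), np.float64(-52.0): np.uint8(226), np.float64(-54.0): np.uint8(226), np.float64(-56.0): np.uint8(226), np.float64(-58.0): np.uint8(226), np.float64(-60.0): np.uint8(225), np.float64(-62.0): np.uint8(224), np.float64(-64.0): np.uint8(226), np.float64(-66.0): np.uint8(225), np.float64(-68.0): np.uint8(225), np.float64(-70.0): np.uint8(224), np.float64(-7
[... 3695 characters left out ...]
 116 100 130 128
258 223 224 220 124  49  40  41  39  41  35  40  64 113 147 129 126 129 143
260 152 151 161 108  55  40  34  37  37  36  39  64  98 125 124 125 122 153
262 215 205 204 116  65  64  61  44  43  49  55  62  97 116 122 121 121 143
264 222 220 211 116 113 144 130  82  85  78  78  69 101 114 118 128 124 153
266 222 219 215 142 193 219 207 130 121 117 113  93 106 117 116 121 125 157
268 221 215 216 207 216 225 218 169 123 122 121 117 118 115 120 121 125 165
270 218 216 215 214 212 223 219 215 127 119 118 121 118 118 122 120 122 131
272 212 210 208 214 215 218 219 222 164 118 157 162 128 123 120 120 122 139
274 203 206 206 214 214 219 219 221 213 124 205 211 165 130 139 123 124 141
```

apply_moves:
  dp:
    - [0, 0, -0.04]
    - [0, 0, -0.045]
    - [0.03, 0, -0.045]
    - [0.03, 0, -0.02]
    - [0, 0, 0]
    - [0, 0, 0]
  twist:
    - [0, 0, 0]
    - [0, 0, 0]
    - [0, 0, 0]
    - [0, 0, 0]
    - [0, 0, 0]
    - [0, 0, 0]
  fingers: [1, 1, 1, 1, 1, 1]

```text
time: 9.75
position: [0.5087, 0.1332, 0.1918]
tool_rot: [-2.754, -1.51, 0.0]
ft_force: [0.4, -1.1, 0.2]
grip_width: 0.002
grip_force: 0.0
```

```bash
python3 - <<'E'
from h import *
import pickle
s=ctrl.get_state();im=np.ascontiguousarray(get_image('wrist')[:,:,::-1]);cv2.imwrite('pics/w8.png',im)
d=np.ascontiguousarray(get_image('side')[:,:,::-1]);cv2.imwrite('pics/d8.png',d)
sc=np.ascontiguousarray(get_image('scene')[:,:,::-1]);cv2.imwrite('pics/e8.png',sc)
print(s['position'],(s['position'][:2]-o)@M*1e3)
xs=np.arange(-14,-112,-2.)
print(*zip(xs.astype(int),prof(im,s,-22.5,.0365,xs)))
print(*zip(xs.astype(int),prof(im,s,-14.5,.056,xs)))
s4=pickle.load(open('s4.pkl','rb'));i4=cv2.imread('pics/w4.png')
print('s4',*zip(xs.astype(int),prof(i4,s4,-14.5,.056,xs)))
# black blobs in side / scene near keeper, before & after
for n,f in(('side','side0'),('side','d4'),('side','d8'),('scene','scene0'),('scene','e8')):
    g=cv2.imread(f'pics/{f}.png').max(2)
    u,v=map(int,px(n,[*(M@np.array([-.094,-.0145])+o),.05]))
    k=(g[v-20:v+21,u-25:u+26]<45).astype(np.uint8)
    N,_,st,ce=cv2.connectedComponentsWithStats(k)
    print(f,(u,v),[(st[i][:5].tolist(),(ce[i]+[u-25,v-20]).round(1).tolist()) for i in range(1,N) if st[i][4]>15])
E
```

```text
[0.50867268 0.13317164 0.19179206] [-16.55834787 -15.18166389]
(np.int64(-14), np.uint8(111)) (np.int64(-16), np.uint8(115)) (np.int64(-18), np.uint8(121)) (np.int64(-20), np.uint8(156)) (np.int64(-22), np.uint8(203)) (np.int64(-24), np.uint8(206)) (np.int64(-26), np.uint8(201)) (np.int64(-28), np.uint8(200)) (np.int64(-30), np.uint8(201)) (np.int64(-32), np.uint8(200)) (np.int64(-34), np.uint8(201)) (np.int64(-36), np.uint8(199)) (np.int64(-38), np.uint8(200)) (np.int64(-40), np.uint8(199)) (np.int64(-42), np.uint8(200)) (np.int64(-44), np.uint8(199)) (np.int64(-46), np.uint8(200)) (np.int64(-48), np.uint8(199)) (np.int64(-50), np.uint8(199)) (np.int64(-52), np.uint8(197)) (np.int64(-54), np.uint8(196)) (np.int64(-56), np.uint8(196)) (np.int64(-58), np.uint8(197)) (np.int64(-60), np.uint8(195)) (np.int64(-62), np.uint8(196)) (np.int64(-64), np.uint8(196)) (np.int64(-66), np.uint8(196)) (np.int64(-68), np.uint8(197)) (np.int64(-70), np.uint8(196)) (np.int64(-72), np.uint8(195)) (np.int64(-74), np.uint8(196)) (np.int64(-76), np.uint8(197)) (np.int64(-78), np.uint8(188)) (np.int64(-80)
[... 3153 characters left out ...]
)) (np.int64(-90), np.uint8(36)) (np.int64(-92), np.uint8(39)) (np.int64(-94), np.uint8(52)) (np.int64(-96), np.uint8(84)) (np.int64(-98), np.uint8(122)) (np.int64(-100), np.uint8(151)) (np.int64(-102), np.uint8(179)) (np.int64(-104), np.uint8(205)) (np.int64(-106), np.uint8(218)) (np.int64(-108), np.uint8(221)) (np.int64(-110), np.uint8(221))
side0 (330, 261) [([22, 13, 8, 15, 70], [330.2, 261.0])]
d4 (330, 261) [([22, 13, 8, 15, 61], [330.1, 261.1])]
d8 (330, 261) [([22, 13, 8, 15, 62], [330.0, 261.1])]
scene0 (329, 220) [([0, 0, 26, 8, 109], [312.8, 202.1]), ([21, 17, 10, 12, 74], [329.5, 222.7])]
e8 (329, 220) [([0, 0, 26, 8, 105], [312.6, 202.1]), ([21, 17, 10, 12, 72], [329.6, 222.7])]
```

```bash
python3 - <<'E'
from h import *
for f in('w6','w7','w8'):
    g=cv2.imread(f'pics/{f}.png').mean(2).astype(int);print(f)
    for v in range(228,300,4): print(v,' '.join('%3d'%g[v,u] for u in range(251,309,3)))
E
```

```text
w6
228 247 127 119  75  74 139 230 214 116 112 126 126 198 223 151 121 123 123 150 166
232 246 126 119  71  83 221 227 155  76 105 129 128 200 224 142 113 125 119 153 162
236 246 129 118  70 139 232 196  90 109 128 126 127 203 221 141  85 121 121 148 164
240 247 129 112  70 180 225 162  96 118 128 126 125 203 221 138  87 124 119 160 162
244 247 130 117  70 160 162 121  91 123 125 124 127 199 181  96  91 126 118 154 161
248 247 128 118  67  34  32  39  55  52  79  54  53  65  27  28  66 124 118 158 161
252 247 130 118  62  29  29  36  32  45  73  48  46  38  24  30  61 120 116 160 161
256 180  95  87  53  35  35  38  39  43  43  43  44  46  35  31  54  89  87 111 112
260  52  54  52  56  28  26  40  39  46  42  48  42  41  36  30  48  54  50  55  54
264  55  51  51  48  30  29  50  45  44  43  48  47  48  35  26  43  48  52  50  53
268  53  50  50  46  22  32  45  48  45  33  41  42  46  33  31  39  50  50  52  51
272  49  52  48  96  93  34  47  47  41  23  49  44  46  44  87 129  51  52  55  55
276  55  56  48 133 113  31  44  45  47  26  42  45  51  37 112 171  59  55  53  53
280  
[... 2744 characters left out ...]
  28  28  44  49  52  49  54
268  46  50  51  38  24  25  37  49  36  66  42  44  41  34  20  38  49  49  52  51
272  53  50  48  90  76  35  39  42  38  91  42  41  41  39  80 127  48  51  50  43
276  49  48  46  93  89  38  44  45  36 108  44  40  43  31 109 161  57  49  50  42
280  52  49  46 141  97  33  41  41  44 113  46  42  41  29 113 178  65  44  53  49
284  55  56  51  86  83  49  46  61  86  87  80  84  87  83 106 189  75  45  54  55
288  73  74  69  94  81  62  67  70 119 119 115 115 117 118 124 196  94  67  70  67
292  64  63  59  94  83  69  73  65 112 133 134 132 131 128 137 219 105  64  61  65
296  59  66  56 101  79  70  72  86 125 149 147 152 150 151 154 235 135  59  62  63
```

```bash
python3 - <<'E'
from h import *
s=ctrl.get_state();p=s['position']
for n,f in(('side','d8'),('scene','e8')):
    g=cv2.imread(f'pics/{f}.png').mean(2)
    for off in(-8,0,8):
        r=[]
        for dz in range(-40,70,5):
            q=p+np.array([*(M@np.array([0,off])/1e3),dz/1e3]); u,v=px(n,q); r.append((dz,int(g[int(round(v)),int(round(u))])))
        print(n,off,np.round(px(n,p),0),r)
    u,v=np.round(px(n,p)).astype(int)
    for y in range(v-24,v+20,2): print(y,' '.join('%3d'%g[y,x] for x in range(u-30,u+32,3)))
E
```

```text
side -8 [291. 199.] [(-40, 20), (-35, 37), (-30, 35), (-25, 55), (-20, 61), (-15, 65), (-10, 65), (-5, 66), (0, 63), (5, 65), (10, 64), (15, 64), (20, 64), (25, 66), (30, 61), (35, 58), (40, 66), (45, 65), (50, 63), (55, 66), (60, 23), (65, 26)]
side 0 [291. 199.] [(-40, 27), (-35, 52), (-30, 25), (-25, 33), (-20, 40), (-15, 47), (-10, 65), (-5, 65), (0, 64), (5, 75), (10, 66), (15, 60), (20, 66), (25, 66), (30, 65), (35, 63), (40, 65), (45, 65), (50, 64), (55, 64), (60, 64), (65, 66)]
side 8 [291. 199.] [(-40, 162), (-35, 49), (-30, 18), (-25, 95), (-20, 39), (-15, 32), (-10, 49), (-5, 49), (0, 71), (5, 71), (10, 69), (15, 64), (20, 121), (25, 96), (30, 63), (35, 66), (40, 63), (45, 65), (50, 66), (55, 64), (60, 65), (65, 64)]
175  65  64  64  65  66  65  65  62  65  65  64  63  58  51  98  98  40  39  31 120 102
177  66  64  64  67  64  64  66  64  66  63  65  65  42  73  72  84  94  32 102 101 115
179  62  65  65  65  64  65  66  65  64  64  64  66  34  56  68  72  91  29 172 100 121
181  65  64  64  64  65  64  66  64  64  65  65  58  29  37  72  69  90  28 124 118 151
183  64  6
[... 3550 characters left out ...]
 146 145 143 144 144 131 134 122 109  92  72  26  24  29  29  31  26  27  25  18  16
187 142 142 141 143 143 124  97  90  34  22  28  30  31  35  29  29  24  13  18  13  15
189 142 138 139 143 142 136  35  26  27  35  32  32  31  28  24  17  18  16  13  15  15
191 143 139 141 141 141 138  57  28  35  34  39  29  28  24  19  18  11  16  21  26  26
193 139 142 140 140 139 137 107  31  41  35  26  23  18  17  18  18  25  23  24  25  22
195 136 139 138 134 116 109 117  35  25  22  23  21  19  19  22  22  23  25  28  32  35
197 124 125 112 109 106 110 112  26  26  22  17  17  24  24  23  22  30  39  30  18  17
199 106 109 111 107 108 130 107  24  21  19  24  24  21  25  27  40  24  16  16  16  20
```

The bright mixer edge is visible where the fingertips should be, so the shut fingertips sit at least 10 mm above the reported TCP. They passed over the tab, which is 56 mm high, and the clip has not moved. I'll go back behind it at TCP z≈0.030 and step in gently.

apply_moves:
  dp:
    - [-0.036, 0, 0]
    - [-0.036, 0, 0]
    - [-0.036, 0, 0]
    - [0, 0, 0.04]
    - [0, 0, 0.04]
    - [0, 0, 0.04]
    - [0, 0, 0.03]
    - [0, 0, 0.012]
    - [0, 0, 0]
    - [0, 0, 0]
  twist:
    - [0, 0, 0]
    - [0, 0, 0]
    - [0, 0, 0]
    - [0, 0, 0]
    - [0, 0, 0]
    - [0, 0, 0]
    - [0, 0, 0]
    - [0, 0, 0]
    - [0, 0, 0]
    - [0, 0, 0]
  fingers: [1, 1, 1, 1, 1, 1, 1, 1, 1, 1]

```text
time: 10.9
position: [0.4513, 0.0417, 0.0308]
tool_rot: [2.756, 1.508, 0.001]
ft_force: [-0.4, -1.0, 1.5]
grip_width: 0.002
grip_force: 0.0
```

apply_moves:
  dp:
    - [0.004, 0, 0]
    - [0.004, 0, 0]
    - [0.004, 0, 0]
    - [0.004, 0, 0]
    - [0, 0, 0]
  twist:
    - [0, 0, 0]
    - [0, 0, 0]
    - [0, 0, 0]
    - [0, 0, 0]
    - [0, 0, 0]
  fingers: [1, 1, 1, 1, 1]

```text
time: 11.4
position: [0.4598, 0.0561, 0.0302]
tool_rot: [-2.755, -1.51, -0.001]
ft_force: [-0.0, -0.0, 0.1]
grip_width: 0.008
grip_force: 0.0
```

```bash
cat > tip.py <<'E'
from h import *
s=ctrl.get_state();im=np.ascontiguousarray(get_image('wrist')[:,:,::-1]);cv2.imwrite('pics/t%d.png'%(s['time']*100),im)
print(s['position'],'base',((s['position'][:2]-o)@M*1e3).round(1),s['ft_force'].round(1))
xs=np.arange(10,-60,-1.)
for y in(-21.5,-22.5,-23.5):
    p=prof(im,s,y,.0365,xs).astype(int); i=np.argmax((p>175)&(np.roll(p,-3)>175)); print('tip',y,xs[i],p[max(0,i-4):i+5])
E
python3 tip.py
```

```text
[0.45981283 0.05613235 0.03022688] base [-107.8  -15.5] [-0.  -0.   0.1]
tip -21.5 10.0 [229 230 232 232 230]
tip -22.5 10.0 [229 230 233 231 230]
tip -23.5 10.0 [230 230 232 231 230]
```

There's no contact with the block, which confirms the tip offset. I'll go on in small steps.

apply_moves:
  dp:
    - [0.004, 0, 0]
    - [0.004, 0, 0]
    - [0.004, 0, 0]
    - [0, 0, 0]
  twist:
    - [0, 0, 0]
    - [0, 0, 0]
    - [0, 0, 0]
    - [0, 0, 0]
  fingers: [1, 1, 1, 1]

```text
time: 11.85
position: [0.4661, 0.0662, 0.03]
tool_rot: [-2.755, -1.51, -0.001]
ft_force: [0.0, -0.1, -0.1]
grip_width: 0.006
grip_force: 0.0
```

```bash
sed -i 's/arange(10,-60/arange(-9,-60/' tip.py; python3 tip.py
```

```text
[0.46608251 0.06620998 0.02996906] base [-95.9 -15.4] [ 0.  -0.1 -0.1]
tip -21.5 -11.0 [ 80 143 206 214 209 210 209]
tip -22.5 -12.0 [ 76 118 170 194 204 210 209 208]
tip -23.5 -14.0 [ 97 124 140 162 177 182 183 183 182]
```

The clip is moving now: its tip went from -20 to about -12. Before entering the hole I'll check the lateral alignment of leg and pin.

```bash
python3 - <<'E'
from h import *
s=ctrl.get_state();im=np.ascontiguousarray(get_image('wrist')[:,:,::-1])
g=cv2.cvtColor(im,cv2.COLOR_BGR2GRAY)
def row(x,z,ys):
    q=np.array([px('wrist',[*(M@np.array([x,y])/1e3+o),z],s) for y in ys],np.float32)
    return cv2.remap(g,q[:,:1],q[:,1:],cv2.INTER_LINEAR)[:,0]
ys=np.arange(-34,-8,1.)
for x,z in((-18,.0365),(-30,.0365),(-45,.0365),(0,.055),(3,.055)): print(x,*zip(ys.astype(int).tolist(),row(x,z,ys).tolist()))
E
```

```text
-18 (-34, 157) (-33, 154) (-32, 125) (-31, 116) (-30, 117) (-29, 116) (-28, 97) (-27, 72) (-26, 73) (-25, 105) (-24, 163) (-23, 201) (-22, 215) (-21, 199) (-20, 148) (-19, 122) (-18, 120) (-17, 119) (-16, 125) (-15, 156) (-14, 193) (-13, 209) (-12, 205) (-11, 186) (-10, 153) (-9, 123)
-30 (-34, 156) (-33, 149) (-32, 121) (-31, 115) (-30, 117) (-29, 118) (-28, 111) (-27, 105) (-26, 103) (-25, 107) (-24, 162) (-23, 200) (-22, 215) (-21, 202) (-20, 134) (-19, 78) (-18, 71) (-17, 79) (-16, 102) (-15, 144) (-14, 188) (-13, 220) (-12, 226) (-11, 206) (-10, 147) (-9, 117)
-45 (-34, 157) (-33, 151) (-32, 124) (-31, 112) (-30, 116) (-29, 115) (-28, 109) (-27, 90) (-26, 76) (-25, 100) (-24, 162) (-23, 199) (-22, 215) (-21, 200) (-20, 128) (-19, 110) (-18, 164) (-17, 203) (-16, 221) (-15, 214) (-14, 171) (-13, 123) (-12, 117) (-11, 119) (-10, 114) (-9, 115)
0 (-34, 126) (-33, 113) (-32, 130) (-31, 128) (-30, 109) (-29, 93) (-28, 125) (-27, 200) (-26, 218) (-25, 217) (-24, 217) (-23, 218) (-22, 216) (-21, 219) (-20, 217) (-19, 217) (-18, 219) (-17, 205) (-16, 159) (-15, 133) (-14, 122) (-13, 121) (-12, 123) (-11, 145) (-10, 154) (-9, 154)
3 (-34, 128) (-33, 114) (-32, 135) (-31, 144) (-30, 118) (-29, 111) (-28, 172) (-27, 219) (-26, 221) (-25, 221) (-24, 222) (-23, 221) (-22, 220) (-21, 220) (-20, 221) (-19, 220) (-18, 221) (-17, 221) (-16, 205) (-15, 176) (-14, 133) (-13, 121) (-12, 134) (-11, 153) (-10, 154) (-9, 156)
```

The leg (y≈-22.1) and pin (y≈-21.9) are aligned, so I'll push on.

apply_moves:
  dp:
    - [0.003, 0, 0]
    - [0.003, 0, 0]
    - [0.003, 0, 0]
    - [0.003, 0, 0]
    - [0.003, 0, 0]
    - [0, 0, 0]
  twist:
    - [0, 0, 0]
    - [0, 0, 0]
    - [0, 0, 0]
    - [0, 0, 0]
    - [0, 0, 0]
    - [0, 0, 0]
  fingers: [1, 1, 1, 1, 1, 1]

```text
time: 12.55
position: [0.4741, 0.0787, 0.03]
tool_rot: [-2.755, -1.509, -0.001]
ft_force: [-0.8, 0.2, -0.8]
grip_width: 0.007
grip_force: 0.0
```

apply_moves:
  dp:
    - [0.003, 0, 0]
    - [0.003, 0, 0]
    - [0.003, 0, 0]
    - [0.003, 0, 0]
    - [0, 0, 0]
  twist:
    - [0, 0, 0]
    - [0, 0, 0]
    - [0, 0, 0]
    - [0, 0, 0]
    - [0, 0, 0]
  fingers: [1, 1, 1, 1, 1]

```text
time: 13.05
position: [0.4774, 0.0838, 0.0294]
tool_rot: [2.754, 1.505, -0.016]
ft_force: [-8.8, -9.7, 9.2]
grip_width: 0.0
grip_force: 6.4
```

Resistance has built to about 13 N, with 9 N lifting. The tip may be catching only the top of the tab, so I'll back off, lower a little, and check for wall contact.

apply_moves:
  dp:
    - [-0.006, 0, 0]
    - [-0.006, 0, 0]
    - [0, 0, 0.003]
    - [0, 0, 0]
  twist:
    - [0, 0, 0]
    - [0, 0, 0]
    - [0, 0, 0]
    - [0, 0, 0]
  fingers: [1, 1, 1, 1]

```text
time: 13.45
position: [0.4738, 0.0783, 0.0267]
tool_rot: [-2.756, -1.508, -0.0]
ft_force: [0.7, 0.2, -1.7]
grip_width: 0.009
grip_force: 0.0
```

```bash
python3 - <<'E'
from h import *
s=ctrl.get_state();im=np.ascontiguousarray(get_image('wrist')[:,:,::-1]);cv2.imwrite('pics/t14.png',im)
print(s['position'],((s['position'][:2]-o)@M*1e3).round(1),s['ft_force'].round(1),s['tool_rot'])
g=cv2.cvtColor(im,cv2.COLOR_BGR2GRAY)
def row(x,z,ys):
    q=np.array([px('wrist',[*(M@np.array([x,y])/1e3+o),z],s) for y in ys],np.float32)
    return cv2.remap(g,q[:,:1],q[:,1:],cv2.INTER_LINEAR)[:,0]
ys=np.arange(-36,4,1.);print(ys.astype(int)[[0,-1]])
for x in range(20,-66,-3): print(x,' '.join('%3d'%a for a in row(x,.0365,ys)))
E
```

```text
[0.47380874 0.0782899  0.02665917] [-81.6 -15.4] [ 0.7  0.2 -1.7] [-2.75551076e+00 -1.50841321e+00 -4.52214845e-04]
[-36   3]
20 152 125 137 156 155 156 157 156 156 156 155 156 155 155 153 153 158 154 155 154 156 155 155 154 152 155 157 156 155 156 156 157 155 156 154 155 156 156 155 156
17 156 127 138 154 156 153 154 154 154 154 155 153 155 156 156 154 154 154 155 155 157 156 154 154 155 153 153 154 153 155 156 155 155 157 157 155 155 156 154 155
14 160 128 133 154 156 155 154 156 157 156 155 155 155 153 152 152 152 154 156 156 154 154 157 154 156 156 154 155 154 156 154 155 154 152 154 154 153 155 158 156
11 143 118 134 153 153 154 155 146 132 133 142 156 174 192 196 184 171 154 133 120 124 141 152 155 155 156 155 155 154 152 154 159 155 154 153 153 154 153 153 155
8 128 112 134 154 151 132 116 125 161 204 220 222 221 222 222 222 223 223 220 204 168 129 118 128 144 152 151 150 157 182 208 227 225 189 159 152 153 155 153 153
5 123 113 122 130 121 112 125 190 220 221 220 220 221 221 222 220 222 221 222 221 206 175 131 119 120 135 162 191 211 210 193 164 142 150 153 155 154 154 155 15
[... 3068 characters left out ...]
 182 213 216 159  91 107 115 116 174 242 245
-55 153 153 155 153 125 108 114 117 109 107 109  89 110 166 204 223 226 208 149 116 117 118 117 116 113  96  90 136 175 194 205 210 178 102 106 114 116 163 240 246
-58 153 153 157 152 128 111 115 114 106  91  87  64  34  26  31  41  40  38  32  30  29  31  30  31  29  29  37  46  56  60  59  51  45  73 106 114 115 155 239 246
-61 151 152 154 154 138 112 114 116 107  83  69  47  21  29  30  30  30  31  29  29  31  27  30  27  32  32  33  31  30  32  36  28  32  63 105 113 117 157 240 246
-64 152 153 154 155 131 110 113 116  91  66  64  37  36  43  44  44  43  41  47  42  42  46  43  42  41  45  42  43  41  42  41  38  42  50 101 114 113 148 233 245
```

The clip is in the pin, with the sprung leg's neck riding on the shank about 13 mm from home. There's no wall contact, so I'll lower a bit more and push on.

apply_moves:
  dp:
    - [0, 0, 0.003]
    - [0, 0, 0]
  twist:
    - [0, 0, 0]
    - [0, 0, 0]
  fingers: [1, 1]

```text
time: 13.7
position: [0.4737, 0.0783, 0.0236]
tool_rot: [-2.755, -1.509, 0.0]
ft_force: [0.8, 1.4, -0.0]
grip_width: 0.009
grip_force: 0.0
```

apply_moves:
  dp:
    - [0.003, 0, 0]
    - [0.003, 0, 0]
    - [0.003, 0, 0]
    - [0.003, 0, 0]
    - [0.002, 0, 0]
    - [0, 0, 0]
  twist:
    - [0, 0, 0]
    - [0, 0, 0]
    - [0, 0, 0]
    - [0, 0, 0]
    - [0, 0, 0]
    - [0, 0, 0]
  fingers: [1, 1, 1, 1, 1, 1]

```text
time: 14.3
position: [0.4773, 0.0836, 0.0234]
tool_rot: [2.753, 1.504, -0.022]
ft_force: [-11.5, -13.2, 14.3]
grip_width: 0.004
grip_force: 8.7
```

```bash
cat > rows.py <<'E'
from h import *
s=ctrl.get_state();im=np.ascontiguousarray(get_image('wrist')[:,:,::-1]);cv2.imwrite('pics/r%d.png'%(s['time']*100),im)
print(s['position'],((s['position'][:2]-o)@M*1e3).round(1),s['ft_force'].round(1),s['torque'].round(2),s['joint_positions'].round(3))
g=cv2.cvtColor(im,cv2.COLOR_BGR2GRAY)
def row(x,z,ys):
    q=np.array([px('wrist',[*(M@np.array([x,y])/1e3+o),z],s) for y in ys],np.float32)
    return cv2.remap(g,q[:,:1],q[:,1:],cv2.INTER_LINEAR)[:,0]
ys=np.arange(-34,8,1.5);print(ys)
for x in range(32,-72,-3): print(x,' '.join('%3d'%a for a in row(x,.0365,ys)))
E
python3 rows.py
```

```text
[0.47731134 0.08363422 0.02339368] [-75.2 -15.4] [-11.5 -13.2  14.3] [-2.98  2.5   0.13] [ 0.564  0.248 -0.869  2.012  0.234  0.994 -0.992]
[-34.  -32.5 -31.  -29.5 -28.  -26.5 -25.  -23.5 -22.  -20.5 -19.  -17.5
 -16.  -14.5 -13.  -11.5 -10.   -8.5  -7.   -5.5  -4.   -2.5  -1.    0.5
   2.    3.5   5.    6.5]
32  91  97  96  96  92  96  95  95  98  97  96 101 110  95 104 116  98 101 127 102 101 136 112  98 139 117 102 141
29 131 149 118 136 153 126 137 158 134 144 158 157 159 155 158 157 160 159 160 161 160 158 159 158 156 158 158 159
26 140 158 158 157 157 157 158 158 159 157 159 156 157 158 157 157 156 157 157 159 160 159 158 158 156 156 158 157
23 140 156 157 161 159 158 156 158 157 156 157 158 159 156 158 155 158 156 157 158 159 157 154 156 158 159 158 157
20 138 159 157 157 158 156 156 155 157 156 157 157 157 155 159 156 157 156 158 157 156 157 157 155 155 157 158 155
17 139 157 154 156 158 156 156 157 156 157 156 156 157 156 158 155 156 157 154 154 156 157 157 156 155 154 155 156
14 135 155 158 155 157 157 156 153 148 155 153 157 154 157 157 156 155 156 155 155 156 155 156 155
[... 2554 characters left out ...]
 244
-55 155 143 112 115 109 115  90 121 195 226 221 134 109 110 109 100 104 177 203 209 161  95 114 126 235 245 246 244
-58 157 141 113 116 107 111  86  30  29  32  29  31  30  30  26  31  30  37  40  35  36  91 116 124 231 245 245 244
-61 156 149 115 115 109  78  47  29  33  33  31  29  30  31  27  31  33  32  29  33  32  87 116 125 232 245 244 244
-64 153 147 110 115  94  66  37  38  41  40  40  44  40  38  40  40  42  44  41  40  40  66 117 123 232 245 245 245
-67 157 149 112  83  64  65  35  40  42  43  38  42  38  41  38  38  39  40  39  36  38  61 113 129 239 245 244 245
-70 155 146  77  70  65  65  41  34  32  31  36  31  38  36  35  36  35  36  37  37  34  68 115 125 234 246 245 244
```

The clip is seated up to the neck, but friction on the tab presses it down with about 14 N and jams it. I'll ease the commanded height up to remove the downward load while still pushing.

apply_moves:
  dp:
    - [0, 0, -0.002]
    - [0, 0, -0.002]
    - [0, 0, 0]
  twist:
    - [0, 0, 0]
    - [0, 0, 0]
    - [0, 0, 0]
  fingers: [1, 1, 1]

```text
time: 14.65
position: [0.4784, 0.0862, 0.0269]
tool_rot: [2.755, 1.506, -0.014]
ft_force: [-5.2, -7.9, 1.8]
grip_width: 0.008
grip_force: 4.7
```

That worked: it moved forward and the lift force is nearly gone. I'll continue the same way.

apply_moves:
  dp:
    - [0.002, 0, -0.001]
    - [0.002, 0, -0.001]
    - [0.002, 0, 0]
    - [0, 0, 0]
  twist:
    - [0, 0, 0]
    - [0, 0, 0]
    - [0, 0, 0]
    - [0, 0, 0]
  fingers: [1, 1, 1, 1]

```text
time: 15.05
position: [0.4839, 0.0942, 0.0295]
tool_rot: [2.756, 1.508, -0.003]
ft_force: [-1.6, -1.8, 0.0]
grip_width: 0.005
grip_force: 1.1
```

```bash
sed -i 's/range(32,-72,-3)/range(38,-54,-3)/' rows.py; python3 rows.py
```

```text
[0.48387923 0.0942193  0.02948097] [-62.7 -15.3] [-1.6 -1.8  0. ] [-0.46  0.31  0.11] [ 0.555  0.25  -0.875  1.996  0.229  0.997 -0.999]
[-34.  -32.5 -31.  -29.5 -28.  -26.5 -25.  -23.5 -22.  -20.5 -19.  -17.5
 -16.  -14.5 -13.  -11.5 -10.   -8.5  -7.   -5.5  -4.   -2.5  -1.    0.5
   2.    3.5   5.    6.5]
38 100 104 103 104 105 105 104 151 144 140 157 159 158 134 103 103 104 101 103 102 103 103 102 103 102 102 101 103
35 100 102 104 103 105 103 100 106 103 104 105 104 103 102 103 104 103 103 103 101 103 103 101 103 102 101 101 101
32  97 104 103 102 102 103 102 103 103 103 102 113 137 106 114 147 114 112 153 121 113 158 130 116 162 146 113 160
29 146 168 143 155 170 154 160 170 158 156 168 170 167 169 170 168 170 166 171 169 168 168 167 167 169 170 168 168
26 149 168 169 169 167 168 169 170 165 168 166 166 168 167 169 169 169 169 167 167 168 167 169 166 170 169 168 167
23 148 167 169 168 168 169 167 168 169 166 167 168 165 167 165 168 169 167 169 167 168 169 168 166 168 166 167 167
20 147 165 170 167 167 169 168 168 155 219 242 196 168 167 165 166 165 165 167 165 171 200 191 167 16
[... 2085 characters left out ...]
 247
-37 168 151 122 125 112  77  80 158 225 230 158 127 129 112  89  75  77 128 212 233 183 106 124 143 245 239 248 248
-40 167 145 121 126 113  80  79 163 227 228 153 129 131 127  97  73  74 109 197 232 212 115 125 144 249 249 249 248
-43 166 159 124 124 110  72  84 171 228 229 156 129 130 128 102  72  76  94 176 229 227 131 124 140 248 249 249 248
-46 166 158 124 125 115  76  73 112 193 231 229 148 100  98  94  67  91 181 225 227 192 117 124 145 247 249 249 249
-49 167 155 121 126 118  76  59  24  29  31  32  33  30  31  31  37  32  31  28  32  33  95 123 138 247 249 249 249
-52 167 153 122 110 112  75  44  43  45  44  44  47  44  43  39  41  42  42  43  40  38  59 118 137 244 250 248 249
```

The straight leg is through the pin. The hump is about 3 mm short of the shank and the sprung leg is still slightly open, so I'll push the last few millimetres.

apply_moves:
  dp:
    - [0.0015, 0, 0]
    - [0.0015, 0, 0]
    - [0.0015, 0, 0]
    - [0, 0, 0]
    - [0, 0, 0]
  twist:
    - [0, 0, 0]
    - [0, 0, 0]
    - [0, 0, 0]
    - [0, 0, 0]
    - [0, 0, 0]
  fingers: [1, 1, 1, 1, 1]

```text
time: 15.6
position: [0.4872, 0.099, 0.03]
tool_rot: [-2.755, -1.509, -0.001]
ft_force: [-1.6, -1.4, 0.8]
grip_width: 0.003
grip_force: 0.8
```

```bash
sed -i 's/range(38,-54,-3)/range(26,-26,-2)/' rows.py; python3 rows.py
```

```text
[0.48718796 0.09895564 0.0300089 ] [-57.  -15.5] [-1.6 -1.4  0.8] [-0.28  0.16  0.05] [ 0.546  0.257 -0.875  1.989  0.235  0.998 -1.01 ]
[-34.  -32.5 -31.  -29.5 -28.  -26.5 -25.  -23.5 -22.  -20.5 -19.  -17.5
 -16.  -14.5 -13.  -11.5 -10.   -8.5  -7.   -5.5  -4.   -2.5  -1.    0.5
   2.    3.5   5.    6.5]
26 153 170 168 169 171 173 171 173 171 234 241 186 168 170 173 171 171 172 213 246 218 172 172 171 171 171 170 171
24 152 169 173 170 171 170 172 164 162 228 233 188 171 170 172 171 170 212 235 226 183 171 172 172 171 169 168 171
22 151 170 170 172 170 168 165 144 157 229 232 188 170 170 173 171 213 235 223 173 168 170 171 171 170 171 170 171
20 149 170 168 171 172 151 113 108 161 231 230 179 171 171 167 216 236 222 174 167 169 167 173 171 168 171 170 168
18 149 170 169 168 170 156 106 102 164 231 228 175 169 169 214 236 221 170 167 170 170 170 169 167 169 170 166 172
16 148 170 171 168 171 168 127 104 171 231 229 175 160 214 236 221 166 165 170 169 170 171 169 171 169 171 168 169
14 152 168 169 169 170 154 107  91 175 232 227 159 214 236 220 158 162 172 168 168 169 171 172 168 16
[... 1501 characters left out ...]
 163
-14 170 145  76  75  73  75  76 126 217 233 188 119  83 140 220 237 200 125 126 105  77 121 127 135 166 167 165 165
-16 169 143  76 110  96  77  79 131 220 233 184 123 102  98 183 232 232 148 119  86  77 121 127 133 166 166 164 164
-18 166 149 120 127 112 113 117 139 221 234 185 132 125  84 131 213 237 209 128  95  75 119 127 136 169 168 165 164
-20 168 150 125 127 118 122  82 140 223 232 183 132 123  94  87 173 230 235 156 107  76 120 128 132 168 166 165 163
-22 170 147 124 127 114  99  78 145 224 232 175 130 125 124  98 123 209 236 214  92  78 120 127 133 166 170 166 165
-24 170 150 126 131 114 118  81 149 225 232 168 128 131 115  86  86 165 226 235 149  77 118 128 133 167 168 165 165
```

The necks now straddle the shank (x≈12.5 and -6 around the apparent centre) and the force is low, so it has snapped in. I'll nudge it 2 mm to confirm the firm stop, then retreat.

apply_moves:
  dp:
    - [0.001, 0, 0]
    - [0.001, 0, 0]
    - [0, 0, 0]
  twist:
    - [0, 0, 0]
    - [0, 0, 0]
    - [0, 0, 0]
  fingers: [1, 1, 1]

```text
time: 15.95
position: [0.4874, 0.0994, 0.0297]
tool_rot: [2.755, 1.508, -0.004]
ft_force: [-3.4, -4.2, 2.9]
grip_width: 0.006
grip_force: 2.7
```

It has reached the firm stop: it moved only 0.4 mm and the force rose. I'll retreat back and up, then check the clip is still seated.

apply_moves:
  dp:
    - [-0.004, 0, 0]
    - [-0.01, 0, 0]
    - [-0.01, 0, 0]
    - [0, 0, -0.04]
    - [0, 0, -0.045]
    - [0.03, 0, -0.045]
    - [0.03, 0, -0.03]
    - [0, 0, 0]
    - [0, 0, 0]
  twist:
    - [0, 0, 0]
    - [0, 0, 0]
    - [0, 0, 0]
    - [0, 0, 0]
    - [0, 0, 0]
    - [0, 0, 0]
    - [0, 0, 0]
    - [0, 0, 0]
    - [0, 0, 0]
  fingers: [1, 1, 1, 1, 1, 1, 1, 1, 1]

```text
time: 16.85
position: [0.5062, 0.1288, 0.1866]
tool_rot: [2.755, 1.51, 0.001]
ft_force: [-0.5, -0.1, -1.3]
grip_width: 0.004
grip_force: 0.0
```

```bash
sed -i 's/range(26,-26,-2)/range(32,-26,-2)/' rows.py; python3 rows.py
```

```text
[0.50621512 0.12880726 0.18659491] [-21.6 -15.5] [-0.5 -0.1 -1.3] [-0.04 -0.04  0.01] [ 0.586  0.133 -0.947  1.757  0.112  1.307 -0.954]
[-34.  -32.5 -31.  -29.5 -28.  -26.5 -25.  -23.5 -22.  -20.5 -19.  -17.5
 -16.  -14.5 -13.  -11.5 -10.   -8.5  -7.   -5.5  -4.   -2.5  -1.    0.5
   2.    3.5   5.    6.5]
32 106 107  97 110 113 100 106 114 106 109 122 132 148 135 131 146 143 138 147 144 140 147 150 147 152 152 147 151
30 135 143 132 141 152 138 142 152 145 143 156 156 155 157 156 157 155 159 154 154 157 155 156 160 156 156 157 154
28 142 155 156 158 157 156 157 159 156 173 191 173 160 156 157 155 157 155 156 172 171 162 156 155 156 155 155 158
26 140 154 157 156 157 157 154 154 151 193 230 203 159 157 156 158 157 157 178 212 218 187 158 158 153 157 156 156
24 138 155 155 158 154 156 156 144 133 182 218 191 159 156 156 154 154 173 203 214 197 169 159 157 155 157 155 155
22 140 154 155 156 155 157 147 121 121 185 214 188 156 156 156 155 174 205 206 187 161 155 156 155 155 157 158 153
20 143 154 155 155 154 150 130 102 124 188 215 189 157 153 155 178 203 208 186 158 153 154 156 155 15
[... 1846 characters left out ...]
 152
-14 156 135  91  69  67  66  73 114 183 215 192 124  91 131 195 221 194 137 116  99  84 103 119 130 148 157 154 151
-16 154 136  95  84  84  72  85 125 190 216 193 131 101 109 165 214 217 168 120  94  78 102 118 131 149 154 153 153
-18 153 138 110 110 103 102 105 135 191 212 182 133 113  98 130 193 219 195 136  97  81 100 118 129 148 156 153 152
-20 156 141 122 118 113 110 112 137 192 210 173 129 113  93 102 160 211 218 170 108  82  99 117 130 149 156 155 153
-22 153 141 122 116 112 114 113 147 198 211 172 128 112  95  88 123 188 223 197 119  78 100 117 129 146 156 155 153
-24 153 143 123 117 110 106  96 139 199 207 160 125 122 103  86  98 157 209 214 154  87  98 117 131 148 157 156 152
```

The clip is seated. Its tip is 24.5 mm past the hump centre, the necks sit on either side of the shank, and the robot is clear, so I'll hand in the job.

```bash
python3 -c "
from bench import ctrl
print(ctrl.close_job())"
```

```text
the job is handed in; nothing more can be done
None
```

I slid the carriage into line and pushed the clip through the pin until it snapped in and hit its stop; it stayed put after I backed off, and I handed the job in at about 17 s (verdict not shown).

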